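# Close a split gear housing on its dowels and hold it pressed

### The arm

A 6-joint arm with a two-finger parallel gripper is mounted at the origin on the work surface. World frame = base frame: x ahead of the robot, y to its left, z up, the work surface at z = 0. Lengths are in mm, angles in rad, forces in N, time in s.
With the tool pointing down it reaches from about 350 to 975 mm from the base axis. Payload 17.4 kg.
Tool frame: the origin (TCP) lies on the centre line of the jaws, within the pads' length; the fingertips stand 8 mm ahead of it and the grasp point (between the pads) lies 11 mm behind it; z points along the fingers, y is the line along which they close (so a half turn about z gives the same grasp; the last joint's range is limited). The gripper opens to 85 mm and grips with 20 to 120 N. Pads are 22 mm wide; open, the fingers measure 114 mm over their backs; the gripper's body (76 mm by 85 mm) begins 54 mm behind the grasp point. The pads swing forward as they close: fully open they stand 13 mm farther back than shut.
Start: joints at [-0.038, 0.116, 1.442, -0, 1.584, -0.038], TCP at [675.006, -0.009, 239.303] pointing down, gripper open.
Joint ranges: [-2.83, 2.83], [-0.83, 2.19], [0.07, 2.5], [-1.14, 4.28], [0.01, 3], [-2.97, 2.97]. Speed limits (rad/s): [1.89, 1.89, 2.22, 3.14, 3.14, 3.14].

### API

Orientations are given as [roll, pitch, yaw] about the fixed x, y, z axes, in that order (R = Rz(yaw) Ry(pitch) Rx(roll)).
In Python, from cell import r gives the robot as it stands.
- The arm moves only by the tool jog_arm, never from a script. Its argument "moves" is a list of rows, each a list of 5 numbers: the gripper command: -1 is shut, 1 is fully open, values between are in proportion, then the shift along the tool's x, y, z in m, then the turn about the tool's z in rad. A call has 1 to 20 rows; each row shifts and turns the commanded pose from where the row before left it, along the tool's axes as they then stand; what a row does not reach is not made up. A row lasts 1/12 s, in which the tool goes at most 41.7 mm and 7.16 degrees, less where a joint would pass 70% of its speed; a pose out of reach is approached as far as the arm can. A call is refused whole if a number of a shift passes 0.0417 or a number of a turn 0.125, either way. A call with a gripper value outside its range is refused whole. The fingers move at their own pace and stop on an object; "newtons" is the grip in N (left out, the last holds). Time passes only in rows, so rows that do not move let the fingers close. It gives the time, the measured TCP pose, the force, the opening and the grip force at its end, in the units of the state.
- r.get_obs(): the state, without advancing time (a new reading comes with each control period).
- r.snapshot(name): name is "scene" or "side" or "wrist"; returns a dict with "color" (384x512x3 uint8, blue, green, red), "intrinsics" (3x3 intrinsics, pixels), "view" (4x4, takes a point from world to camera coordinates). Camera axes: x right, y up, looking along -z (the intrinsics and any distortion apply to the point x, -y, -z); pixel columns grow to the right and rows downward; lengths in mm; the calibration is good to about 2 mm. A picture is of the moment at which its call begins. There is no depth.
- r.hand_in(): hands the job in; it is judged then, once.
The state is a dict: "t": time; "joint_positions": joint angles; "dq": joint speeds; "joint_efforts": joint torques, N m; "ee_pos": TCP position; "ee_rot": TCP orientation; "contact_force": force on the tool from outside, world axes, zero at the start; "torque": the same for the moment, N m; "finger_gap": finger opening in mm; "grasp_force": force on a finger pad.
Only numpy, scipy, OpenCV 4.12 (cv2) and the standard library are available. Lean on these libraries where they do the work, as an engineer would, in place of code of your own. Each camera call takes 0.05 s, during which the arm holds its last target. There are 200 camera calls.

### The job

Take the finished pinion from the blue catch tray and set it, shaft up, into the round pocket of the aluminium lower housing half in the yellow spring nest, and let go of it. Then take the green cover from the tray, align it on the two brass dowels so that the shaft comes up through its bore, seat it flush on the lower half, and press the pair down so that the spring nest sinks well past half of its 12 mm travel. Finish while still holding the cover pressed down like that (do not let go or lift), and leave the other things on the table and in the tray where they are.

Things in the scene. Friction and masses are not known exactly. Their poses are not given: they have to be found in the camera images.
- tray: Blue open catch tray, fixed to the table, 220 (its x) x 320 (its y) x 22 mm high, walls and floor 4 mm thick. Origin: centre of its underside, z up. The pinion lies in one half (toward +y or -y), the cover in the other, both right way up.
- pinion: Steel toothed pinion, about 0.25 kg, standing on its wheel (50 mm across, 16 mm thick) with a round shaft 14 mm in diameter and 40 mm long pointing up (56 mm in all). Origin: centre of its underside, z up along the shaft. Grip the upper half of the shaft. Seated, its underside is 22 mm below the parting face and the shaft stands 34 mm above it.
- cover: Green cover, about 0.42 kg: plate 120 (x) x 80 (y) x 14 mm with two 12.5 mm through holes for the dowels at x = +-46 mm, y = 0; on its middle a square boss 44 x 44 mm, sides along x and y, 26 mm tall (top 40 mm above the underside); a round 31 mm bore runs through boss and plate. Origin: centre of its underside, z up. Grip it by the boss. It fits either way round (half turn).
- parting (a point): Centre of the flat top (parting) face of the aluminium lower half, 120 (x) x 80 (y) mm, about 64 mm above the table at rest, z up. Round pocket here: 58 mm across, 22 mm deep. Two brass dowels stand on the face at x = +-46 mm, y = 0: 10 mm thick for 5 mm, then tapering to 4.4 mm at 13 mm height. Seated cover: underside on this face, x axes parallel or opposite.
- nest: Yellow spring nest, fixed to the table, that carries the lower half: plate 180 (x) x 130 (y) x 16 mm, with four steel pins at the corners (+-78, +-53 mm) that reach 40 mm above the table. Origin: centre of its underside, axes as those of the parting face, which lies straight above.
- lower_half (a joint): How far the lower half is pushed down on its springs: 0 at rest (up), 0.012 m at the stop. With pinion and cover resting on it it stays up; it begins to sink at roughly 1 to 4 N of extra push, then gives 1 mm per 1.2 N (about 8 to 11 N of push for 6 mm, under 20 N at the stop). It springs back when released.
- spacer: Brass ring 28 mm in diameter, 12 mm high, lying in the tray near the pinion; leave it. Origin: centre of its underside.
- angle_iron: Offcut of bare steel angle, 50 x 50 x 50 mm, towards the far edge; leave it. Origin: underside centre.
- oil_can: Oil bottle, 52 mm in diameter, 130 mm high, towards the far edge; leave it. Origin: underside centre.
- wrench: Wrench 170 mm long, towards the far edge; leave it. Origin: underside centre.
- screw_cup: Orange cup, 66 mm in diameter, 60 mm high, to the left; leave it. Origin: underside centre.
- magnet: Blue holding magnet on a round 60 mm steel foot, 92 mm high, to the right; leave it. Origin: underside centre.

How it is judged:
By the outcome, as a careful person would: the job done as asked, in the order asked, and still so for the second after the job is handed in, while the arm keeps its last pose, push and grip.
It also fails if it takes over 67 s, if anything falls off the work surface, if the arm or the gripper's body presses on something with over 40 N, if the wrist force passes 120 N, or if a joint passes its speed limit or range.

## Working session

There is one attempt and no reset: what is moved stays moved. The work goes in short steps, Python scripts to look and compute and a tool call to move; the robot and the scene stay as the last step left them, time stands still between calls to the robot, and variables do not carry over. Pictures are saved under pics/ and viewed, at most 10 in all, crops included, and the job is handed in when it is done.

Besides the shell and the picture viewer there is one more tool, called after ">>>" by a JSON object that holds its "fn" and its "kwargs", one argument or row to a line. jog_arm: Moves the arm, as the interface text tells. Its arguments: {"type":"object","properties":{"moves":{"type":"array","items":{"type":"array","items":{"type":"number"}}},"newtons":{"type":"number"}},"required":["moves"]}

```bash
mkdir -p pics; ls
cat > h.py <<'E'
import numpy as np, cv2
from cell import r
def snap(n,f):
    s=r.snapshot(n); cv2.imwrite('pics/'+f+'.png',s['color']); np.savez('pics/'+f+'.npz',**{k:np.array(s[k]) for k in s}); return s
def ld(f): return np.load('pics/'+f+'.npz')
def ray(s,u,v,z):
    K=np.array(s['intrinsics']);V=np.array(s['view'])
    d=np.linalg.inv(K)@[u,v,1]; d=np.array([d[0],-d[1],-d[2]])
    R=V[:3,:3];c=-R.T@V[:3,3];w=R.T@d
    return c+w*(z-c[2])/w[2]
def proj(s,p):
    K=np.array(s['intrinsics']);V=np.array(s['view'])
    q=V[:3,:3]@np.asarray(p,float)+V[:3,3]; q=K@[q[0],-q[1],-q[2]]; return q[:2]/q[2]
E
python3 - <<'E'
from h import *
a=snap('scene','a');b=snap('side','b');c=snap('wrist','c')
print([k for k in a])
for s in(a,b,c):
    V=np.array(s['view']);print((-V[:3,:3].T@V[:3,3]).round(),np.array(s['intrinsics']).round(1).tolist())
cv2.imwrite('pics/ab.png',cv2.resize(np.hstack([a['color'],b['color']]),(800,300)))
print(r.get_obs())
E
```

```text
pics
['color', 'intrinsics', 'view']
[1282.  427. 1014.] [[394.7, 0.0, 252.3], [0.0, 394.7, 192.9], [0.0, 0.0, 1.0]]
[  58. -851. 1025.] [[382.7, 0.0, 250.3], [0.0, 382.7, 203.2], [0.0, 0.0, 1.0]]
[674.  67. 373.] [[275.5, 0.0, 250.8], [0.0, 275.5, 195.2], [0.0, 0.0, 1.0]]
{'t': 0.15, 'joint_positions': array([-3.77845228e-02,  1.16371516e-01,  1.44206283e+00,  6.72331040e-06,
        1.58398981e+00, -3.78216240e-02]), 'dq': array([-0.00081699, -0.00222325, -0.00291597,  0.00020881, -0.00056668,
       -0.0017896 ]), 'joint_efforts': array([ 7.81324125e-04, -7.32512355e+01, -6.32847619e+01, -3.31336332e-05,
        5.00968890e-03,  2.64853352e-04]), 'ee_pos': array([6.74881929e+02, 7.87496029e-03, 2.38765065e+02]), 'ee_rot': array([-3.14076200e+00, -3.81591735e-05,  1.57083350e+00]), 'contact_force': array([-0.37138764, -1.01454364,  0.10334598]), 'torque': array([ 0.04329833,  0.0179514 , -0.02130343]), 'grasp_force': 0.0, 'finger_gap': 85.09918472298442}
```

View pics/a.png

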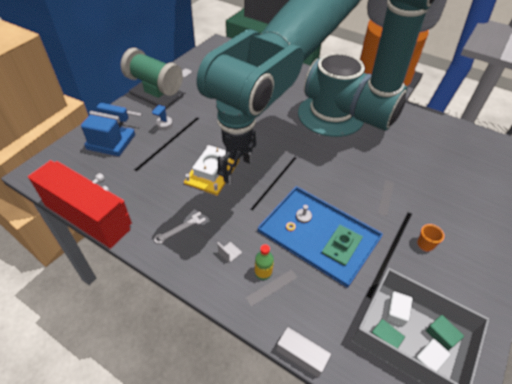

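View pics/c.png

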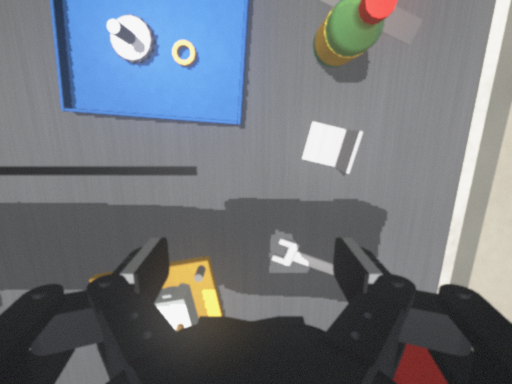

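The scene view shows the pinion at about (304,214), the cover at (343,243) and the nest at (210,170). In the wrist view the pinion's wheel is at (132,40), its shaft top at (113,26), the spacer at (184,52), and the nest is partly hidden at the bottom left.

Run:
```python
from h import *
a=ld('a');c=ld('c')
print('pinion',ray(c,132,40,8).round(),ray(c,113,26,56).round(),ray(a,304,215,16).round())
print('cover',ray(a,345,240,40).round(),ray(a,343,246,14).round())
print('nest',ray(a,212,166,64).round(),ray(c,200,275,40).round())
print('tray',[ray(a,*p,22).round() for p in((297,190),(380,234),(347,279),(260,229))])
print(np.array(c['view']).round(2))
```

```text
pinion [532. 159.   8.] [532. 160.  56.] [536. 161.  16.]
cover [569. 313.  40.] [574. 314.  14.]
nest [ 560. -183.   64.] [ 604. -136.   40.]
tray [array([460.,  93.,  22.]), array([476., 392.,  22.]), array([674., 370.,  22.]), array([664.,  75.,  22.])]
[[ 1.0000e+00  0.0000e+00 -0.0000e+00 -6.7327e+02]
 [-0.0000e+00  9.7000e-01 -2.6000e-01  3.3440e+01]
 [ 0.0000e+00  2.6000e-01  9.7000e-01 -3.7799e+02]
 [ 0.0000e+00  0.0000e+00  0.0000e+00  1.0000e+00]]
```

>>> {"fn": "jog_arm", "kwargs": {
  "moves": [
    [1,0.018,-0.024,0,0],
    [1,0.018,-0.024,0,0],
    [1,0.018,-0.024,0,0],
    [1,0.018,-0.024,0,0],
    [1,0.018,-0.024,0,0],
    [1,0,0,0,0],
    [1,0,0,0,0],
    [1,0,0,0,0]
  ]
}}

```text
t: 0.82
ee_pos: [555.3, 89.8, 239.4]
ee_rot: [3.141, 0.0, 1.571]
contact_force: [0.8, 0.3, 0.6]
finger_gap: 85.4
grasp_force: 0.0
```

Run:
```python
from h import *
s=snap('wrist','d');o=r.get_obs();print(o['t'],o['ee_pos'],o['ee_rot'])
cv2.imwrite('pics/d2.png',cv2.resize(s['color'],(800,600)))
```

```text
0.8667 [555.49103967  89.58571103 239.19037968] [-3.14152004e+00  2.09310359e-04  1.57050927e+00]
```

View pics/d2.png

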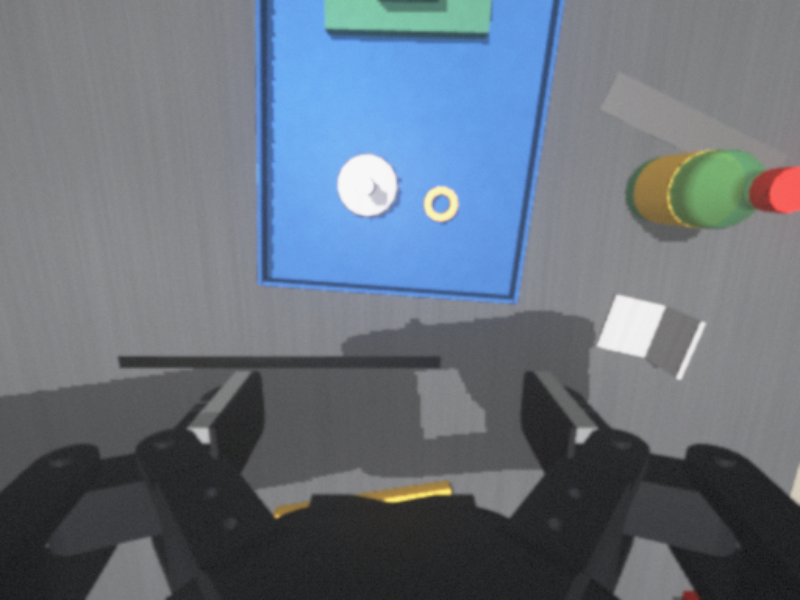

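The pinion's wheel is centred at about (367,185) in the 800-wide picture, its shaft top at (366,186), and the spacer at (441,204). The tray is aligned with the image to within about 2°, and the cover's edge is at the top from (326,33) to (488,38). The camera looks back at the gripper, so I move on along +y.

>>> {"fn": "jog_arm", "kwargs": {
  "moves": [
    [1,0.03,0,0,0],
    [1,0.03,0,0,0],
    [1,0.03,0,0,0],
    [1,0.03,0,0,0],
    [1,0.02,0,0,0],
    [1,0,0,0,0],
    [1,0,0,0,0],
    [1,0,0,0,0]
  ]
}}

```text
t: 1.53
ee_pos: [555.5, 229.3, 238.8]
ee_rot: [-3.141, 0.001, 1.57]
contact_force: [0.3, 0.8, -0.3]
finger_gap: 85.5
grasp_force: 0.0
```

Run:
```python
from h import *
s=snap('wrist','e');o=r.get_obs();print(o['t'],o['ee_pos'],o['ee_rot'])
cv2.imwrite('pics/e2.png',cv2.resize(s['color'],(800,600)))
d=ld('d');f=.64
print(ray(d,367*f,185*f,20),ray(d,366*f,186*f,60),ray(d,441*f,204*f,10))
```

```text
1.5833 [555.48832363 229.06530927 239.03535767] [-3.14122260e+00  3.52304539e-04  1.56980624e+00]
[534.25717219 159.25875808  20.        ] [535.75508014 158.31717011  60.        ] [594.3853596  144.30052197  10.        ]
```

View pics/e2.png

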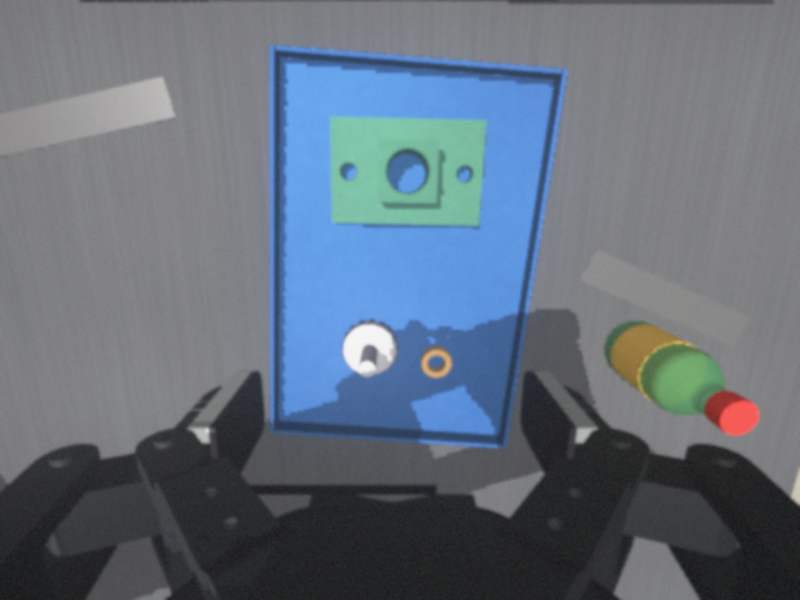

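The cover's dowel holes are at (348,172) and (464,174), its bore top at (407,172), and the plate corners at (330,117), (486,121), (480,227) and (332,223). The pinion's shaft top is at (367,364).

Run:
```python
from h import *
s=ld('e');f=.64
R=lambda u,v,z:ray(s,u*f,v*f,z)
h1,h2=R(348.5,172,18),R(464.5,174,18)
print(h1,h2,np.linalg.norm(h1-h2),(h1+h2)/2,np.arctan2(*(h2-h1)[1::-1]))
print('bore',R(407,172,44)); print('plate',np.mean([R(*p,18) for p in((330,117),(486,121),(480,227),(332,223))],0),[R(*p,18).round() for p in((330,117),(486,121),(480,227),(332,223))])
print('pinion',R(369,348,20),R(367.5,366,60))
```

```text
[519.84944349 308.49867769  18.        ] [611.39076684 306.96826048  18.        ] 91.5541154540431 [565.62010516 307.73346908  18.        ] -0.016716763497823868
bore [565.12572566 307.60226652  44.        ]
plate [566.0357018 307.2501725  18.       ] [array([507., 349.,  18.]), array([626., 346.,  18.]), array([626., 266.,  18.]), array([505., 269.,  18.])]
pinion [534.0337062  161.39895013  20.        ] [534.93539357 161.65553299  60.        ]
```

>>> {"fn": "jog_arm", "kwargs": {
  "moves": [
    [1,-0.034,0,0,0],
    [1,-0.034,0,0,0],
    [1,-0.034,0,0,0],
    [1,-0.034,0,0,0],
    [1,-0.034,0,0,0],
    [1,-0.034,0,0,0],
    [1,-0.034,0,0,0],
    [1,-0.034,0,0,0],
    [1,-0.034,0,0,0],
    [1,-0.034,0,0,0],
    [1,-0.034,0,0,0],
    [1,-0.026,0,0,0],
    [1,0,0,0,0],
    [1,0,0,0,0],
    [1,0,0,0,0]
  ]
}}

```text
t: 2.83
ee_pos: [554.7, -170.4, 239.3]
ee_rot: [3.142, -0.0, 1.569]
contact_force: [-0.2, 1.2, 0.5]
finger_gap: 85.3
grasp_force: 0.0
```

Run:
```python
from h import *
s=snap('wrist','f');o=r.get_obs();print(o['t'],o['ee_pos'],o['ee_rot'])
cv2.imwrite('pics/f2.png',cv2.resize(s['color'],(800,600)))
```

```text
2.8833 [ 554.82500299 -169.86579496  239.37235712] [ 3.14149200e+00 -1.42387554e-04  1.57049279e+00]
```

View pics/f2.png

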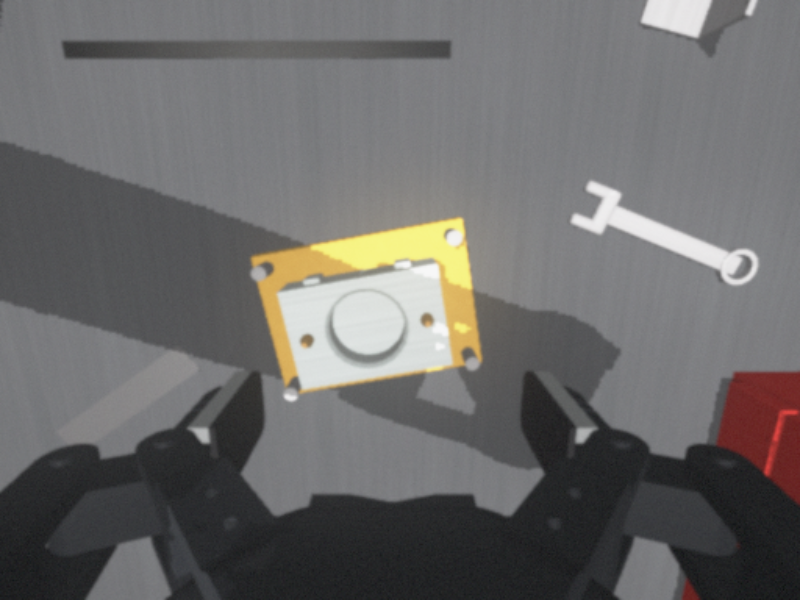

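The pocket is centred at about (368,323). The dowels are at (306,341) and (428,320), and the face corners at (278,292), (438,262), (452,365) and (300,390). The nest is yawed by about +10°.

Run:
```python
from h import *
s=ld('f');f=.64
R=lambda u,v,z:ray(s,u*f,v*f,z)
for z in(64,70,77):
  h1,h2=R(306.5,341,z),R(428,320,z)
  print(z,np.linalg.norm(h1-h2),(h1+h2)/2,np.arctan2(*(h2-h1)[1::-1]))
P=[(278,292),(438,262),(452,365),(300,390)]
C=[R(*p,64) for p in P];print(np.array(C).round(),np.mean(C,0))
Q=[(261,271),(454,237),(472,362),(291,394)]
C=[R(*p,40) for p in Q];print(np.array(C).round(),np.mean(C,0))
c=[R(328,323,64),R(407,323,64),R(368,290,64),R(368,357,64)];print(np.array(c).round(1))
g=cv2.cvtColor(s['color'],cv2.COLOR_BGR2HSV)
b=s['color'][170:255,175:295]
m=((g[...,0]>5)&(g[...,0]<25)&(g[...,1]>90)).astype('uint8');m[:200]=0
n,l,st,ce=cv2.connectedComponentsWithStats(m)
for i in range(1,n):
  if 5<st[i,4]<200:print(st[i],ce[i],ce[i]/f)
```

```text
64 93.7944162090627 [ 534.3397446  -207.46632796   64.        ] 0.17853494186146798
70 91.97693234240255 [ 534.70868092 -205.4502871    70.        ] 0.17853494186146746
77 89.85653449796581 [ 535.13910663 -203.09823942   77.        ] 0.17853494186146732
[[ 469. -177.   64.]
 [ 587. -155.   64.]
 [ 600. -236.   64.]
 [ 481. -257.   64.]] [ 534.18248331 -206.20257079   64.        ]
[[ 450. -166.   40.]
 [ 601. -140.   40.]
 [ 620. -243.   40.]
 [ 467. -272.   40.]] [ 534.77459096 -205.33255839   40.        ]
[[ 505.2 -201.4   64. ]
 [ 564.7 -201.5   64. ]
 [ 535.7 -175.9   64. ]
 [ 534.9 -228.9   64. ]]
[271 202   5   7  27] [273.14814815 204.77777778] [426.79398148 319.96527778]
[193 215   6   7  28] [195.57142857 218.21428571] [305.58035714 340.95982143]
[191 237  83  15 122] [234.41803279 243.36885246] [366.27817623 380.26383197]
```

>>> {"fn": "jog_arm", "kwargs": {
  "moves": [
    [1,0.033,-0.002,0.01,0],
    [1,0.033,-0.002,0.01,0],
    [1,0.033,-0.002,0.01,0],
    [1,0.033,-0.002,0.01,0],
    [1,0.033,-0.002,0.01,0],
    [1,0.033,-0.002,0.01,0],
    [1,0.033,-0.002,0.01,0],
    [1,0.033,-0.002,0.01,0],
    [1,0.033,-0.002,0.01,0],
    [1,0.033,-0.002,0.01,0],
    [1,0,0,0,0],
    [1,0,0,0,0],
    [1,0,0,0,0],
    [0.2,0,0,0,0]
  ],
  "newtons": 60
}}

```text
t: 4.05
ee_pos: [535.1, 159.6, 139.9]
ee_rot: [3.141, -0.0, 1.571]
contact_force: [0.1, 0.8, -0.8]
finger_gap: 75.3
grasp_force: 0.0
```

Run:
```python
from h import *
s=snap('wrist','g');o=r.get_obs();print(o['t'],o['ee_pos'],o['ee_rot'],o['finger_gap'])
for p in((534.4,160.2,60),(534.4,160.2,20)): print(proj(s,p)/.64)
cv2.imwrite('pics/g2.png',cv2.resize(s['color'],(800,600)))
```

```text
4.1 [535.23315408 159.37577767 139.8877354 ] [ 3.14073495e+00 -6.13380214e-05  1.57007910e+00] 68.98717242205073
[392.99920087 320.43098828]
[392.77685887 300.9959786 ]
```

View pics/g2.png

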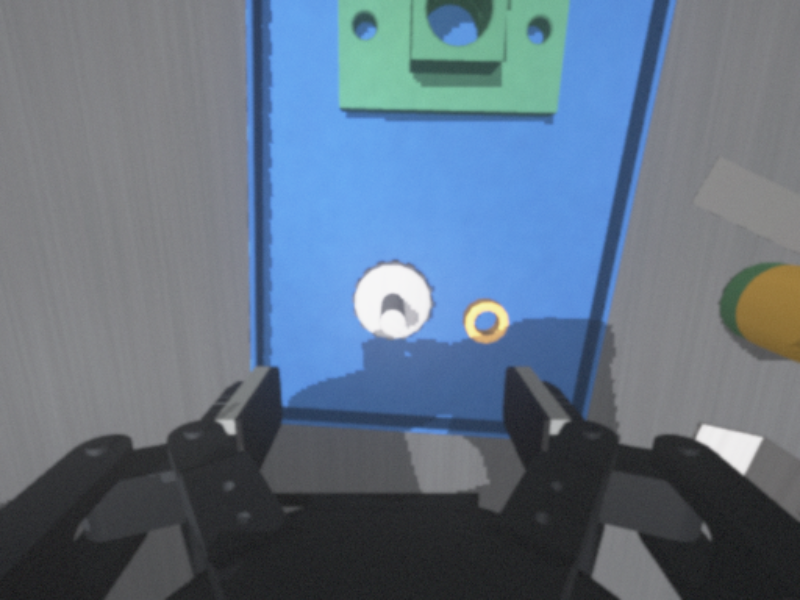

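The shaft top at (393,322) and wheel at (393,300) match the predictions (393,320) and (393,301), so I descend and grip.

>>> {"fn": "jog_arm", "kwargs": {
  "moves": [
    [0.2,0,0,0.025,0],
    [0.2,0,0,0.025,0],
    [0.2,0,0,0.025,0],
    [0.2,0,0,0.015,0],
    [0.2,0,0,0.01,0],
    [0.2,0,0,0,0],
    [0.2,0,0,0,0],
    [-1,0,0,0,0],
    [-1,0,0,0,0],
    [-1,0,0,0,0],
    [-1,0,0,0,0],
    [-1,0,0,0,0],
    [-1,0,0,0,0],
    [-1,0,0,0,0],
    [-1,0,0,0,0],
    [-1,0,0,0,0]
  ],
  "newtons": 60
}}

```text
t: 5.43
ee_pos: [535.4, 160.1, 40.5]
ee_rot: [3.14, -0.0, 1.571]
contact_force: [-2.0, -0.5, 7.4]
finger_gap: 12.0
grasp_force: 58.4
```

>>> {"fn": "jog_arm", "kwargs": {
  "moves": [
    [-1,0,0,-0.01,0],
    [-1,0,0,-0.025,0],
    [-1,0,0,-0.025,0],
    [-1,0,0,-0.03,0],
    [-1,0,0,-0.03,0],
    [-1,0,0,-0.01,0],
    [-1,0,0,0,0],
    [-1,0,0,0,0]
  ]
}}

```text
t: 6.1
ee_pos: [534.9, 160.0, 168.8]
ee_rot: [3.141, -0.0, 1.571]
contact_force: [0.6, 0.2, -2.8]
finger_gap: 12.3
grasp_force: 58.6
```

Run:
```python
from h import *
s=snap('wrist','i');o=r.get_obs();print(o['t'],o['ee_pos'],o['ee_rot'],o['finger_gap'],o['contact_force'],o['grasp_force'])
t=snap('side','j')
p=proj(t,(535,160,160));x,y=map(int,p)
print(p)
c=t['color'][max(0,y-50):y+50,max(0,x-65):x+65]
cv2.imwrite('pics/i2.png',np.hstack([cv2.resize(s['color'],(400,300)),cv2.resize(c,(390,300))]))
```

```text
6.15 [534.48811458 159.86880345 167.75415176] [-3.13995420e+00  3.87381945e-04  1.57082714e+00] 11.712316741656808 [-1.42313754  0.13145905 -3.08038055] 58.61259877681732
[222.47707776 166.74858614]
```

View pics/i2.png

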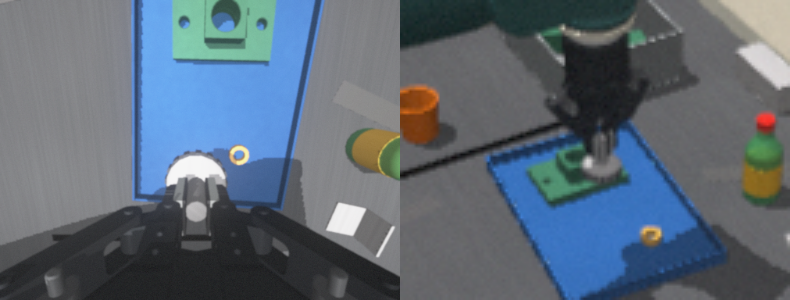

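The pinion is held upright, with its shaft top at (197,211) and the wheel at (196,177) in the left half.

Run:
```python
from h import *
s=ld('i');f=512/400
print(ray(s,197*f,211*f,187.5),ray(s,196*f,179*f,147.5))
print(proj(s,(534.9,160,187.5))/f,proj(s,(534.9,160,147.5))/f)
```

```text
[534.12954016 159.18331742 187.5       ] [533.54553626 163.47888887 147.5       ]
[198.28600893 209.7839422 ] [197.73560719 183.16354315]
```

>>> {"fn": "jog_arm", "kwargs": {
  "moves": [
    [-1,-0.015,0,0,0],
    [-1,-0.025,0,0,0],
    [-1,-0.025,0,0,0],
    [-1,-0.025,0,0,0],
    [-1,-0.025,0,0,0],
    [-1,-0.025,0,0,0],
    [-1,-0.025,0,0,0],
    [-1,-0.025,0,0,0],
    [-1,-0.025,0,0,0],
    [-1,-0.025,0,0,0],
    [-1,-0.025,0,0,0],
    [-1,-0.025,0,0,0],
    [-1,-0.025,0,0,0],
    [-1,-0.025,0,0,0],
    [-1,-0.015,0,0,0],
    [-1,-0.01,0,0,0],
    [-1,0,0,0,0],
    [-1,0,0,0,0],
    [-1,0,0,0,0]
  ]
}}

```text
t: 7.78
ee_pos: [535.0, -204.1, 168.9]
ee_rot: [-3.141, -0.001, 1.571]
contact_force: [0.3, 0.3, -2.2]
finger_gap: 11.9
grasp_force: 58.6
```

Run:
```python
from h import *
s=snap('wrist','k');o=r.get_obs();print(o['t'],o['ee_pos'],o['ee_rot'],o['finger_gap'],o['contact_force'])
t=snap('side','l')
p=proj(t,(535,-205,110));x,y=map(int,p)
c=t['color'][max(0,y-50):y+50,max(0,x-65):x+65]
cv2.imwrite('pics/k2.png',np.hstack([cv2.resize(s['color'],(400,300)),cv2.resize(c,(390,300))]))
```

```text
7.8333 [ 535.08508694 -204.02819393  169.13825539] [-3.14141829e+00 -3.11502061e-04  1.57169873e+00] 11.80760954519818 [ 0.45074591  0.41227737 -2.90701032]
```

View pics/k2.png

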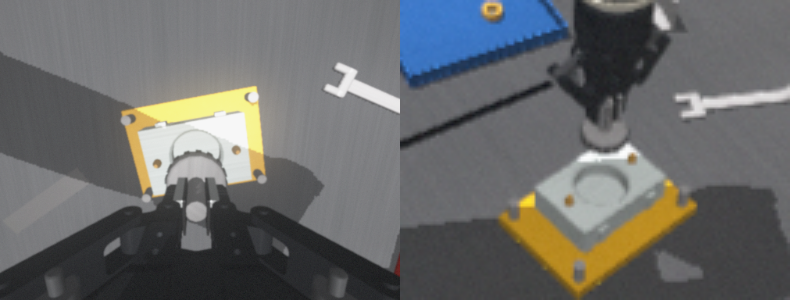

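The dowels are at (157,163) and (237,150) in the left half. I refine the nest position from this closer view using colour centroids.

Run:
```python
from h import *
for n in('f','k'):
  s=ld(n);g=cv2.cvtColor(s['color'],cv2.COLOR_BGR2HSV)
  m=((g[...,0]>5)&(g[...,0]<25)&(g[...,1]>90)).astype('uint8')
  k,l,st,ce=cv2.connectedComponentsWithStats(m)
  C=[(i,ce[i]) for i in range(1,k) if 20<st[i,4]<120 and st[i,2]<14 and st[i,3]<14]
  print([(c.round(1),st[i]) for i,c in C])
  if len(C)==2:
    for z in(64,71,77):
      p=sorted([ray(s,*c,z) for i,c in C],key=lambda q:q[0]);d=p[1]-p[0];print(z,np.linalg.norm(d),((p[0]+p[1])/2).round(1),np.arctan2(d[1],d[0]))
```

```text
[(array([273.1, 204.8]), array([271, 202,   5,   7,  27], dtype=int32)), (array([195.6, 218.2]), array([193, 215,   6,   7,  28], dtype=int32))]
64 93.58839777997864 [ 533.5 -207.4   64. ] 0.17887847698973514
71 91.47265736666189 [ 534.  -205.1   71. ] 0.17887847698973489
77 89.65916558381898 [ 534.4 -203.1   77. ] 0.17887847698973566
[(array([325.5, 131.9]), array([318, 129,  13,   8,  35], dtype=int32)), (array([200.4, 209.7]), array([197, 206,   8,   9,  51], dtype=int32))]
64 129.4599579638149 [ 542.2 -181.    64. ] 0.565910840026286
71 125.67313997084341 [ 542.  -179.7   71. ] 0.5659108400262862
77 122.42729597686798 [ 541.8 -178.6   77. ] 0.5659108400262863
```

Run:
```python
from h import *
s=ld('k');g=cv2.cvtColor(s['color'],cv2.COLOR_BGR2HSV)
m=(g[...,0]>4)&(g[...,0]<28)&(g[...,1]>80)
P=[]
for u,v in((200,209),(303,191)):
  y,x=np.nonzero(m[v-9:v+10,u-9:u+10]);P.append((x.mean()+u-9,y.mean()+v-9));print(P[-1],len(x),x.min(),x.max(),y.min(),y.max())
for z in(64,71,77):
  p=[ray(s,*c,z) for c in P];d=p[1]-p[0];print(z,np.linalg.norm(d),((p[0]+p[1])/2).round(1),np.arctan2(d[1],d[0]))
```

```text
(np.float64(200.7846153846154), np.float64(209.36923076923077)) 65 6 14 5 14
(np.float64(303.57575757575756), np.float64(193.03030303030303)) 33 7 12 8 14
64 94.3108330328315 [ 534.5 -207.6   64. ] 0.1651883808245702
71 91.55215795616662 [ 534.5 -205.6   71. ] 0.16518838082457007
77 89.18757931902535 [ 534.4 -203.8   77. ] 0.16518838082457013
```

>>> {"fn": "jog_arm", "kwargs": {
  "moves": [
    [-1,-0.002,-0.0005,0.02,0],
    [-1,0,0,0.02,0],
    [-1,0,0,0.015,0],
    [-1,0,0,0.01,0],
    [-1,0,0,0.005,0],
    [-1,0,0,0.005,0],
    [-1,0,0,0.005,0],
    [-1,0,0,0.004,0],
    [-1,0,0,0,0],
    [-1,0,0,0,0]
  ]
}}

```text
t: 8.72
ee_pos: [534.6, -207.0, 85.6]
ee_rot: [3.141, 0.0, 1.571]
contact_force: [-0.1, 0.5, -1.3]
finger_gap: 12.4
grasp_force: 58.6
```

>>> {"fn": "jog_arm", "kwargs": {
  "moves": [
    [-1,0,0,0.003,0],
    [-1,0,0,0.002,0],
    [-1,0,0,0.001,0],
    [-1,0,0,0,0],
    [-1,0,0,0,0]
  ]
}}

```text
t: 9.13
ee_pos: [534.5, -207.0, 79.3]
ee_rot: [-3.142, -0.0, 1.571]
contact_force: [0.2, 0.1, -1.7]
finger_gap: 12.3
grasp_force: 58.6
```

>>> {"fn": "jog_arm", "kwargs": {
  "moves": [
    [-1,0,0,0.001,0],
    [-1,0,0,0.001,0],
    [-1,0,0,0,0],
    [-1,0,0,0,0]
  ]
}}

```text
t: 9.47
ee_pos: [534.7, -207.1, 78.2]
ee_rot: [3.141, 0.0, 1.571]
contact_force: [-4.3, 1.3, 8.5]
finger_gap: 11.9
grasp_force: 59.5
```

Contact on the pocket floor. I release to about 40 mm and back off.

>>> {"fn": "jog_arm", "kwargs": {
  "moves": [
    [-0.1,0,0,0,0],
    [-0.1,0,0,0,0],
    [-0.1,0,0,0,0],
    [-0.1,0,0,0,0],
    [-0.1,0,0,0,0],
    [-0.1,0,0,-0.008,0],
    [-0.1,0,0,-0.015,0],
    [-0.1,0,0,-0.025,0],
    [-0.1,0,0,-0.03,0],
    [-0.1,0,0,-0.03,0],
    [-0.1,0,0,0,0],
    [-0.1,0,0,0,0],
    [-0.1,0,0,0,0]
  ]
}}

```text
t: 10.55
ee_pos: [534.4, -206.9, 185.1]
ee_rot: [-3.141, -0.0, 1.571]
contact_force: [-0.4, -0.7, -0.1]
finger_gap: 38.5
grasp_force: 0.0
```

Run:
```python
from h import *
s=snap('wrist','m');o=r.get_obs();print(o['t'],o['ee_pos'],o['finger_gap'],o['contact_force'])
t=snap('side','n')
p=proj(t,(535,-205,80));x,y=map(int,p)
c=t['color'][max(0,y-40):y+40,max(0,x-52):x+52]
cv2.imwrite('pics/m2.png',np.hstack([cv2.resize(s['color'],(400,300)),cv2.resize(c,(390,300))]))
for p in ((534.5,-205.4,98),): print(proj(s,p)/1.28)
```

```text
10.6 [ 534.15287107 -206.84833625  184.42685162] 38.79917523707734 [ 0.15001079 -0.01159031  0.07328763]
[197.35003005 157.35960065]
```

View pics/m2.png

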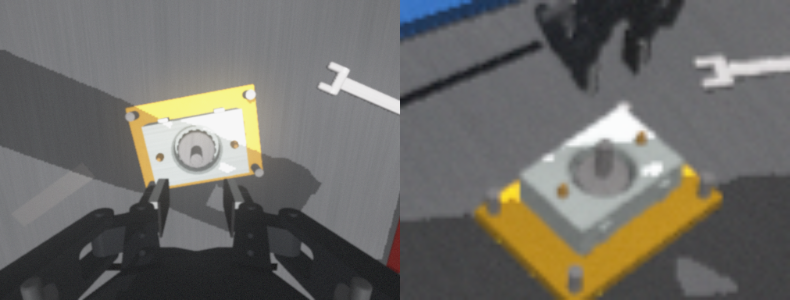

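The pinion is seated upright in the pocket, shaft top at about (196,152) in the left half. Next I refine the cover position from the closer earlier view g.

Run:
```python
from h import *
s=ld('g');f=.64
R=lambda u,v,z:ray(s,u*f,v*f,z)
h1,h2=R(365,26,18),R(539,30,18);d=h2-h1
print(np.linalg.norm(d),(h1+h2)/2,np.arctan2(d[1],d[0]),R(460,18,44))
```

```text
91.44099407233368 [565.44695509 307.79826388  18.        ] -0.019772173059691513 [565.76705493 303.7035943   44.        ]
```

>>> {"fn": "jog_arm", "kwargs": {
  "moves": [
    [1,0.03,0.0018,0,0],
    [1,0.03,0.0018,0,0],
    [1,0.03,0.0018,0,0],
    [1,0.03,0.0018,0,0],
    [1,0.03,0.0018,0,0],
    [1,0.03,0.0018,0,0],
    [1,0.03,0.0018,0,0],
    [1,0.03,0.0018,0,0],
    [1,0.03,0.0018,0.005,0],
    [1,0.03,0.0018,0.005,0],
    [1,0.03,0.0018,0.005,0],
    [1,0.03,0.0018,0.005,0],
    [1,0.03,0.0018,0.005,0],
    [1,0.03,0.0018,0.005,0],
    [1,0.03,0.0018,0.005,0],
    [1,0.03,0.0018,0.005,0],
    [1,0.03,0.0018,0.005,0],
    [1,0.0046,0.0003,0.005,0],
    [1,0,0,0,0.018],
    [1,0,0,0,0]
  ],
  "newtons": 100
}}

```text
t: 12.32
ee_pos: [564.9, 307.2, 134.1]
ee_rot: [-3.14, 0.001, 1.552]
contact_force: [0.2, -0.2, -0.5]
finger_gap: 85.2
grasp_force: 0.0
```

>>> {"fn": "jog_arm", "kwargs": {
  "moves": [
    [1,0,0,0,0],
    [1,0,0,0,0]
  ]
}}

```text
t: 12.48
ee_pos: [565.6, 306.6, 135.6]
ee_rot: [3.141, -0.0, 1.552]
contact_force: [0.2, -0.1, -0.0]
finger_gap: 85.0
grasp_force: 0.0
```

>>> {"fn": "jog_arm", "kwargs": {
  "moves": [
    [1,0.001,0,0.025,0],
    [1,0,0,0.025,0],
    [1,0,0,0.025,0],
    [1,0,0,0.017,0],
    [1,0,0,0.01,0],
    [1,0,0,0.005,0],
    [1,0,0,0,0],
    [1,0,0,0,0],
    [-1,0,0,0,0],
    [-1,0,0,0,0],
    [-1,0,0,0,0],
    [-1,0,0,0,0],
    [-1,0,0,0,0],
    [-1,0,0,0,0],
    [-1,0,0,0,0]
  ],
  "newtons": 100
}}

```text
t: 13.73
ee_pos: [566.0, 308.9, 29.6]
ee_rot: [3.14, -0.001, 1.553]
contact_force: [-0.2, -0.7, 8.3]
finger_gap: 42.0
grasp_force: 103.8
```

>>> {"fn": "jog_arm", "kwargs": {
  "moves": [
    [-1,0,0,-0.008,0],
    [-1,0,0,-0.02,0],
    [-1,0,0,-0.025,0],
    [-1,0,0,-0.03,0],
    [-1,0,0,-0.03,0],
    [-1,0,0,-0.027,0],
    [-1,0,0,0,0],
    [-1,0,0,0,0],
    [-1,0,0,0,0]
  ]
}}

```text
t: 14.48
ee_pos: [564.9, 308.4, 167.0]
ee_rot: [-3.14, 0.001, 1.553]
contact_force: [0.1, 0.1, -5.0]
finger_gap: 42.3
grasp_force: 102.6
```

Run:
```python
from h import *
s=snap('wrist','p');P=[]
for i in range(4):
  o=r.get_obs();P.append(np.r_[o['ee_pos'],o['ee_rot']]); r.snapshot('wrist')
P=np.array(P);P[:,3]%=2*np.pi;print(o['t'],P.mean(0),P.std(0),o['finger_gap'],o['contact_force'])
cv2.imwrite('pics/p2.png',cv2.resize(s['color'][130:370,100:420],(800,600),interpolation=cv2.INTER_CUBIC))
```

```text
14.6833 [5.64845480e+02 3.08315082e+02 1.66452518e+02 3.14390770e+00
 1.19506698e-03 1.55281517e+00] [7.70011854e-02 3.19896462e-02 1.42699850e-01 1.66033062e-04
 9.19398833e-05 2.68442436e-05] 42.09578165528567 [ 0.00555135  0.35572224 -4.60893967]
```

View pics/p2.png

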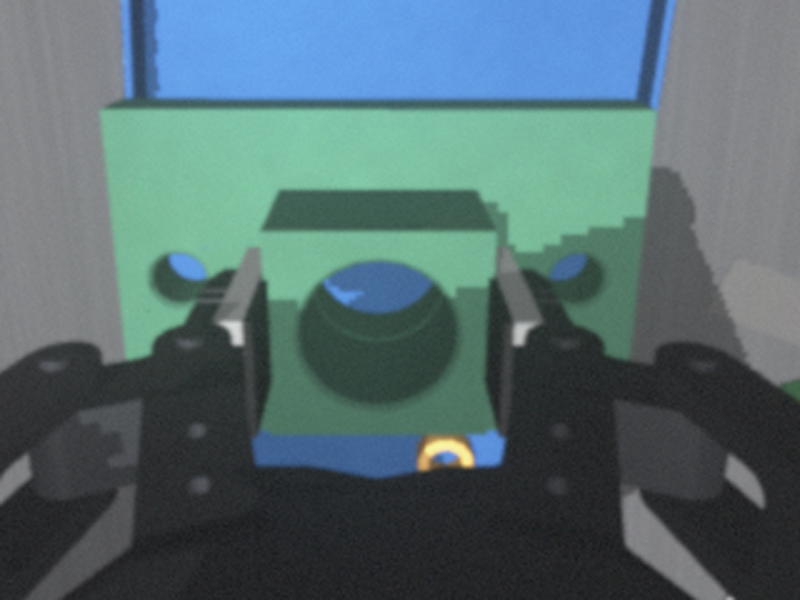

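The cover is held squarely by the boss. In the crop, the dowel holes are centred at (179,276) and (577,276), and the bore top at (378,332).

Run:
```python
from h import *
s=ld('p')
R=lambda u,v,z:ray(s,100-.3+u/2.5,130-.3+v/2.5,z)
for zb in(140,141.2):
  h1,h2=R(179,276,zb+14),R(577,276,zb+14);d=h2-h1
  print(np.linalg.norm(d),(h1+h2)/2,np.arctan2(d[1],d[0]),R(378,332,zb+40))
  print([R(*p,zb+14).round(1) for p in((102,109),(655,109))])
# dowel location again in last nest view (pinion in place)
s=ld('m');g=cv2.cvtColor(s['color'],cv2.COLOR_BGR2HSV)
m=(g[...,0]>4)&(g[...,0]<28)&(g[...,1]>80);P=[]
for u,v in((204,201),(300,185)):
  y,x=np.nonzero(m[v-9:v+10,u-9:u+10]);P.append((x.mean()+u-9,y.mean()+v-9));print(P[-1],len(x))
p=[ray(s,*c,71) for c in P];d=p[1]-p[0];print(np.linalg.norm(d),((p[0]+p[1])/2).round(1),np.arctan2(d[1],d[0]))
```

```text
92.29682434693518 [563.55880256 308.43452088 154.        ] -0.017012739940601075 [563.60426227 308.40187188 180.        ]
[array([504.4, 348.8, 154. ]), array([624.3, 346.7, 154. ])]
91.54477085278985 [563.5697854  308.98093229 155.2       ] -0.017012739940601162 [563.61714995 309.06575404 181.2       ]
[array([504.9, 349. , 155.2]), array([623.8, 346.9, 155.2])]
(np.float64(204.2037037037037), np.float64(201.14814814814815)) 54
(np.float64(300.93939393939394), np.float64(184.96969696969697)) 33
91.51321308447918 [ 534.3 -205.3   71. ] 0.17162756289160955
```

>>> {"fn": "jog_arm", "kwargs": {
  "moves": [
    [-1,-0.015,0,0,0],
    [-1,-0.025,-0.001,0,0],
    [-1,-0.03,-0.0015,0,0],
    [-1,-0.03,-0.0015,0,0],
    [-1,-0.03,-0.0015,0,0],
    [-1,-0.03,-0.0015,0,0],
    [-1,-0.03,-0.0015,0,0],
    [-1,-0.03,-0.0015,0,0],
    [-1,-0.03,-0.0015,0,0],
    [-1,-0.03,-0.0015,0,0],
    [-1,-0.03,-0.0015,0,0],
    [-1,-0.03,-0.0015,0,0],
    [-1,-0.03,-0.0015,0,0],
    [-1,-0.03,-0.0015,0,0],
    [-1,-0.03,-0.0015,0,0],
    [-1,-0.03,-0.0005,0,0],
    [-1,-0.03,0,0,0],
    [-1,-0.015,0,0,0],
    [-1,-0.009,0,0,0]
  ]
}}

```text
t: 16.32
ee_pos: [534.5, -206.9, 167.9]
ee_rot: [-3.141, -0.0, 1.551]
contact_force: [-0.4, -0.4, -4.3]
finger_gap: 42.0
grasp_force: 102.4
```

>>> {"fn": "jog_arm", "kwargs": {
  "moves": [
    [-1,0,0,0,-0.06],
    [-1,0,0,0,-0.06],
    [-1,0,0,0,-0.05],
    [-1,0,0,0,-0.02],
    [-1,0,0,0,0],
    [-1,0,0,0,0],
    [-1,0,0,0,0]
  ]
}}

```text
t: 16.9
ee_pos: [535.2, -204.7, 168.3]
ee_rot: [3.142, -0.0, 1.742]
contact_force: [0.7, 0.8, -3.4]
finger_gap: 41.8
grasp_force: 102.5
```

```bash
cat > q.py <<'E'
from h import *
P=[]
for i in range(4):
  r.snapshot('wrist');o=r.get_obs();P.append(np.r_[o['ee_pos'],o['ee_rot'],o['contact_force']])
P=np.array(P);P[:,3]%=2*np.pi;print(o['t'],P.mean(0).round(3),o['finger_gap'])
p=P.mean(0);y=p[5];R=np.array([[np.cos(y),np.sin(y)],[np.sin(y),-np.cos(y)]])
print('tool xy shift to target',R.T@(np.array([534.6,-205.2])-p[:2]))
E
python3 q.py
```

```text
17.1 [ 5.35182e+02 -2.04817e+02  1.68309e+02  3.14200e+00 -0.00000e+00
  1.74200e+00 -5.50000e-02  7.30000e-02 -4.01600e+00] 42.30326591451249
tool xy shift to target [-0.27779756 -0.63852329]
```

>>> {"fn": "jog_arm", "kwargs": {
  "moves": [
    [-1,-0.0003,-0.0006,0.015,0],
    [-1,0,0,0.02,0],
    [-1,0,0,0.015,0],
    [-1,0,0,0.008,0],
    [-1,0,0,0.005,0],
    [-1,0,0,0,0],
    [-1,0,0,0,0]
  ]
}}

```text
t: 17.68
ee_pos: [534.9, -205.4, 106.0]
ee_rot: [3.141, 0.0, 1.743]
contact_force: [0.5, 0.3, -4.0]
finger_gap: 42.3
grasp_force: 102.4
```

```bash
python3 q.py
python3 - <<'E'
from h import *
for n in('side','scene'):
  t=snap(n,'r'+n)
E
```

```text
17.8833 [ 5.35018e+02 -2.05518e+02  1.06290e+02  3.14100e+00  1.00000e-03
  1.74300e+00 -1.65000e-01  1.04000e-01 -4.21500e+00] 42.08386624341847
tool xy shift to target [ 0.38460063 -0.35725237]
```

Good position; I descend slowly onto the dowels while watching the force.

>>> {"fn": "jog_arm", "kwargs": {
  "moves": [
    [-1,0.0002,-0.0003,0.003,0],
    [-1,0,0,0.003,0],
    [-1,0,0,0.002,0],
    [-1,0,0,0,0],
    [-1,0,0,0,0]
  ]
}}

```text
t: 18.4
ee_pos: [534.2, -205.2, 97.0]
ee_rot: [-3.141, -0.0, 1.743]
contact_force: [1.0, 0.1, -3.8]
finger_gap: 42.1
grasp_force: 102.4
```

>>> {"fn": "jog_arm", "kwargs": {
  "moves": [
    [-1,0,0,0.002,0],
    [-1,0,0,0.001,0],
    [-1,0,0,0.001,0],
    [-1,0,0,0,0],
    [-1,0,0,0,0]
  ]
}}

```text
t: 18.82
ee_pos: [534.3, -205.2, 93.2]
ee_rot: [-3.142, -0.0, 1.743]
contact_force: [0.1, -0.4, -4.6]
finger_gap: 42.3
grasp_force: 102.4
```

No side force and the cover is on the dowels. I go on to the face.

>>> {"fn": "jog_arm", "kwargs": {
  "moves": [
    [-1,0,0,0.001,0],
    [-1,0,0,0.001,0],
    [-1,0,0,0.001,0],
    [-1,0,0,0.001,0],
    [-1,0,0,0,0],
    [-1,0,0,0,0]
  ]
}}

```text
t: 19.32
ee_pos: [534.3, -205.2, 89.6]
ee_rot: [3.141, 0.0, 1.743]
contact_force: [-3.4, 1.4, 2.7]
finger_gap: 41.7
grasp_force: 103.0
```

```bash
python3 q.py
```

```text
19.5167 [ 534.349 -205.239   89.614    3.141    0.       1.743   -3.334    1.26
    2.716] 42.10256388296878
tool xy shift to target [-0.00429625  0.25430495]
```

>>> {"fn": "jog_arm", "kwargs": {
  "moves": [
    [-1,0,-0.0002,0.002,0],
    [-1,0,0,0.002,0],
    [-1,0,0,0.002,0],
    [-1,0,0,0.002,0],
    [-1,0,0,0.001,0],
    [-1,0,0,0.001,0],
    [-1,0,0,0,0],
    [-1,0,0,0,0],
    [-1,0,0,0,0],
    [-1,0,0,0,0]
  ]
}}

```text
t: 20.35
ee_pos: [534.4, -205.3, 80.6]
ee_rot: [3.141, 0.0, 1.743]
contact_force: [-7.9, 3.9, 13.6]
finger_gap: 42.5
grasp_force: 104.5
```

```bash
python3 q.py
python3 - <<'E'
from h import *
o=r.get_obs();print(o['torque'])
t=snap('side','z');w=snap('wrist','y')
E
```

```text
20.55 [ 534.393 -205.259   80.553    3.141    0.       1.743   -7.674    3.822
   14.363] 41.883880392895044
tool xy shift to target [0.02223714 0.21431363]
[0.64666552 1.35343829 0.01931308]
```

>>> {"fn": "jog_arm", "kwargs": {
  "moves": [
    [-1,0.0002,-0.0004,0,0],
    [-1,0,0,0,0],
    [-1,0,0,0,0],
    [-1,0,0,0,0]
  ]
}}

```text
t: 20.98
ee_pos: [534.3, -205.3, 80.8]
ee_rot: [3.14, 0.001, 1.743]
contact_force: [-4.5, 2.9, 14.5]
finger_gap: 42.3
grasp_force: 104.6
```

```bash
python3 q.py
python3 - <<'E'
from h import *
print(r.get_obs()['torque'])
# flushness, numerically: green/grey edge below the cover in side view vs prediction
s=ld('z');V=np.array(s['view']);c=np.cos(.174);n=np.sin(.174)
P=lambda x,y,z:proj(s,(534.4+c*x-n*y,-205.3+n*x+c*y,z))
g=cv2.cvtColor(s['color'],cv2.COLOR_BGR2HSV)
for x in(-40,-20,20,40):
  top=P(x,-40,69);bot=P(x,-40,55);low=P(x,-40,45)
  u=int(round(bot[0]));print(x,'pred top/bot rows',top.round(1),bot.round(1),[(v,*g[v,u]) for v in range(int(top[1])-1,int(low[1])+2)])
E
```

```text
21.1833 [ 5.34352e+02 -2.05258e+02  8.07800e+01  3.14000e+00  1.00000e-03
  1.74300e+00 -4.03400e+00  2.92500e+00  1.41150e+01] 42.10320847325642
tool xy shift to target [0.01462411 0.25435556]
[ 0.50250189  0.90939237 -0.01324857]
-40 pred top/bot rows [274.1 263.9] [273.8 266.6] [(262, np.uint8(74), np.uint8(99), np.uint8(95)), (263, np.uint8(76), np.uint8(106), np.uint8(91)), (264, np.uint8(72), np.uint8(100), np.uint8(92)), (265, np.uint8(75), np.uint8(96), np.uint8(82)), (266, np.uint8(72), np.uint8(85), np.uint8(66)), (267, np.uint8(72), np.uint8(47), np.uint8(92)), (268, np.uint8(75), np.uint8(20), np.uint8(125)), (269, np.uint8(68), np.uint8(8), np.uint8(121))]
-20 pred top/bot rows [278.8 260.6] [278.5 263.4] [(259, np.uint8(77), np.uint8(97), np.uint8(92)), (260, np.uint8(71), np.uint8(95), np.uint8(97)), (261, np.uint8(74), np.uint8(99), np.uint8(93)), (262, np.uint8(75), np.uint8(102), np.uint8(85)), (263, np.uint8(73), np.uint8(96), np.uint8(72)), (264, np.uint8(72), np.uint8(77), np.uint8(66)), (265, np.uint8(70), np.uint8(30), np.uint8(102)), (266, np.uint8(80), np.uin
[... 161 characters left out ...]
uint8(97)), (255, np.uint8(75), np.uint8(101), np.uint8(86)), (256, np.uint8(75), np.uint8(99), np.uint8(72)), (257, np.uint8(72), np.uint8(80), np.uint8(70)), (258, np.uint8(71), np.uint8(29), np.uint8(96)), (259, np.uint8(75), np.uint8(8), np.uint8(128)), (260, np.uint8(60), np.uint8(11), np.uint8(121))]
40 pred top/bot rows [292.4 251.2] [292. 254.] [(250, np.uint8(75), np.uint8(96), np.uint8(96)), (251, np.uint8(73), np.uint8(104), np.uint8(93)), (252, np.uint8(73), np.uint8(93), np.uint8(90)), (253, np.uint8(75), np.uint8(92), np.uint8(72)), (254, np.uint8(75), np.uint8(93), np.uint8(66)), (255, np.uint8(73), np.uint8(49), np.uint8(84)), (256, np.uint8(74), np.uint8(26), np.uint8(107))]
```

```bash
python3 -c "
from cell import r
print(r.hand_in())"
```

```text
the job is handed in; nothing more can be done
None
```

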